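# Present the red-capped component jar at the cabinet door

### The job

Swing the clear door of the little parts cabinet wide open by its yellow handle, to about a right angle, and leave it open. Then turn the carousel inside by the black knob on the roof until the red-capped jar stands still in the middle of the doorway, and keep the knob gripped: finish while still holding the carousel there, so that a colleague can take the jar. Leave the other things on the bench where they are.

Things in the scene. Friction and masses are not known exactly. Their poses are not given: they have to be found in the camera images.
- parts_cabinet: Fixed see-through cabinet, 210 x 210 mm, 150 mm tall, blue base, clear walls and closed roof, aluminium edges. Origin: centre of its underside, on the bench. Its -x axis points out of the doorway (the front), which faces roughly to the robot's left; z up. The vertical line through its origin is the carousel's turning axis.
- guard_door (a joint): The clear door over the front, 8 mm thick, 206 mm wide, its top edge 148 mm above the bench. 0 = shut, grows as it swings outwards, anticlockwise seen from above, up to 1.9 rad; 1.57 = square to the front. It starts shut or slightly ajar, moves lightly (friction about 0.05 N m) and stays where it is left.
- guard_door_handle (a point): Grip point on the yellow handle, a vertical round bar 11 mm thick, its axis 35 mm off the door's outer face and 25 mm from the door's free edge, spanning 74 to 149 mm above the bench; the point is on its axis, 124 mm up. Its -x axis points outwards from the door, its y axis along the door from hinge to free edge. It lies 43 mm out of and 181 mm along the door from the hinge axis.
- guard_door_hinge (a point): Point on the door's vertical hinge axis, at the handle point's height (124 mm), at the door edge nearer the robot. The handle moves on an arc of 186 mm radius about it.
- carousel: Turntable with six jars in the cabinet and, fixed to it, the black knob above the roof. Origin: on its axis at bench level; z up; +x points to the red-capped jar (to be turned to the cabinet's -x). Turns either way without end stops, friction about 0.04 N m, stays where it is left. The red-capped jar starts more than 0.8 rad away from the doorway, on either side.
- knob_grip (a point): Middle of the black round knob on the turning axis, 185 mm above the bench, 35 mm above the roof. The knob is 44 mm in diameter and spans 168 to 202 mm above the bench; a red stripe on its top points to the red-capped jar.
- marked_jar (a point): Centre of the top of the red cap of the marked jar, 112 mm above the bench, 65 mm from the carousel's axis. The jar is 44 mm in diameter, 78 mm tall, one of six clipped to the aluminium turntable; the other five have grey caps.
- board: Loose green circuit board, 85 x 60 mm, 12 mm tall with its parts, lying near the robot's foot; leave alone. Origin: centre of its underside.
- tape_roll: Loose orange roll of tape, 64 mm across, 20 mm tall; leave alone. Origin: centre of its underside.
- flux_bottle: Loose small white bottle with a blue cap, 40 mm across, 90 mm tall; leave alone. Origin: centre of its underside.
- parts_dish: Loose steel dish, 70 mm across, 25 mm tall; leave alone. Origin: centre of its underside.
- driver: Loose screwdriver, 170 mm long, lying on the bench; leave alone. Origin: middle of its underside.
- reel: Loose component reel lying flat, 150 mm across, 12 mm tall, on the right of the cabinet; leave alone. Origin: centre of its underside.
- mouse: Loose white computer mouse, 100 x 58 mm, 30 mm tall; leave alone. Origin: centre of its underside.

How it is judged (in metres and radians):
On the way, in this order (a step that is already met when the one before it is completed fails the run):
1. the door is being pulled open by its handle (value of joint guard_door above 0.3 rad and (contact force between the fingers and guard_door_c1 above 0.5 N or contact force between the fingers and guard_door_c2 above 0.5 N or contact force between the fingers and guard_door_c3 above 0.5 N)), for 0.1 s.
2. the cabinet door is swung wide open (at least 1.2 rad) (value of joint guard_door above 1.2 rad), for 0.2 s.
3. the red-capped jar is turned into the middle of the doorway and held still by the knob (x of marked_jar in the frame of parts_cabinet below -0.05 m and y of marked_jar in the frame of parts_cabinet between -0.011 and 0.011 m and angular speed of carousel below 0.1 rad/s and contact force between the fingers and carousel_c15 above 2 N), for 0.3 s.
At the end, for the whole second after the job is handed in: The door stands open by 1.2 rad or more; the red-capped jar is at the front, within 11 mm of the doorway's middle line, the carousel turning at less than 0.1 rad/s; and the fingers still hold the knob, with more than 2 N of contact force, through the last second (all of step 3 and value of joint guard_door above 1.2 rad); the arm keeps its last pose, push and grip.
It fails at once if a bystander on the bench is moved by more than 30 mm (distance of any of board, tape_roll, flux_bottle, parts_dish, driver, reel, mouse from where it was at the start of the episode above 0.03 m).
It also fails if it takes over 64 s, if anything falls off the work surface, if the arm or the gripper's body presses on something with over 40 N, if the wrist force passes 120 N, or if a joint passes its speed limit or range.

### The arm

A 6-joint arm with a two-finger parallel gripper is mounted at the origin on the work surface. World frame = base frame: x ahead of the robot, y to its left, z up, the work surface at z = 0. Lengths are in mm, angles in rad, forces in N, time in s.
With the tool pointing down it reaches from about 275 to 750 mm from the base axis. Payload 10.2 kg.
Tool frame: the origin (TCP) lies on the front face of the gripper's body, between the roots of the fingers; the fingertips stand 73 mm ahead of it and the grasp point (between the pads) lies 54 mm ahead of it; z points along the fingers, y is the line along which they close (so a half turn about z gives the same grasp; the last joint's range is limited). The gripper opens to 85 mm and grips with 20 to 120 N. Pads are 22 mm wide; open, the fingers measure 114 mm over their backs; the gripper's body (76 mm by 85 mm) begins 54 mm behind the grasp point. The pads swing forward as they close: fully open they stand 13 mm farther back than shut.
Start: joints at [-1.441, 0.313, 1.498, -0, 1.331, -0.223], TCP at [181.389, -492.676, 303.894] pointing down, gripper open.
Joint ranges: [-2.94, 2.94], [-0.97, 2.17], [0.19, 2.56], [-1.23, 4.37], [0.02, 3.11], [-2.88, 2.88]. Speed limits (rad/s): [2.39, 2.39, 3.01, 3.14, 3.14, 3.14].

### API

Orientations are given as a unit quaternion [w, x, y, z].
In Python, from rig import * gives the robot as it stands.
- The arm moves only by the tool step_arm, never from a script. Its argument "plan" is a list of rows, each an object with "offset": the shift along the tool's x, y, z in cm, a list of three; "rot": the turn, a rotation vector about the tool's x, y, z in degrees, a list of three; "gripper": the finger opening in cm, from 0 to 8.54. In form: [{"offset": [x, y, z], "rot": [wx, wy, wz], "gripper": gripper}, ...]. A call has 1 to 12 rows; each row is the pose to reach, as a shift and turn from the pose commanded when the call began, along the tool's axes at that moment; what a row does not reach only later rows make up. A row lasts 1/10 s, in which the tool goes at most 50 mm and 8.59 degrees, less where a joint would pass 70% of its speed; a pose out of reach is approached as far as the arm can. A call with a gripper value outside its range is refused whole. The fingers move at their own pace and stop on an object; "squeeze" is the grip in N (left out, the last holds). Time passes only in rows, so rows that repeat a pose let the fingers close. It gives the time, the measured TCP pose, the force, the opening and the grip force at its end, in the units of the state.
- sense(): the state, without advancing time (a new reading comes with each control period).
- capture(name): name is "scene" or "top"; returns a dict with "color" (420x560x3 uint8, red, green, blue), "depth" (420x560 float32, mm along the optical axis (not along the pixel's ray), 0 where there is no reading), "vertical_fov" (degrees; the focal length in pixels is half the picture's height over the tangent of half this angle, whatever the lens; pixels are square), "cx", "cy" (the principal point, pixels), "rvec" (rotation vector, rad) and "tvec" (3), from world to camera coordinates, as OpenCV has them. Camera axes: x right, y down, z forward; pixel columns grow to the right and rows downward; lengths in mm; the calibration is good to about 2 mm. A picture is of the moment at which its call begins.
- finish_job(): hands the job in; it is judged then, once.
The state is a dict: "time_s": time; "joints": joint angles; "dq": joint speeds; "tau": joint torques, N m; "eef_pos": TCP position; "ee_rot": TCP orientation; "force": force on the tool from outside, world axes, zero at the start; "wrist_torque": the same for the moment, N m; "grip_width": opening from 0.0 (shut) to 1.0 (fully open); "grip_force": force on a finger pad.
Only numpy, scipy, OpenCV 4.12 (cv2) and the standard library are available. Lean on these libraries where they do the work, as an engineer would, in place of code of your own. Each camera call takes 0.05 s, during which the arm holds its last target. There are 200 camera calls.

## Working session

There is one attempt and no reset: what is moved stays moved. The work goes in short steps, Python scripts to look and compute and a tool call to move; the robot and the scene stay as the last step left them, time stands still between calls to the robot, and variables do not carry over. Pictures are saved under pics/ and viewed, at most 10 in all, crops included, and the job is handed in when it is done.

Besides the shell and the picture viewer there is one more tool, called after ">>>" in YAML: its name, and indented under it one key for each argument. step_arm: Moves the arm, as the interface text tells. Its arguments: {"type":"object","properties":{"plan":{"type":"array"},"squeeze":{"type":"number"}},"required":["plan"]}

```bash
ls; mkdir -p pics
cat > h.py <<'E'
from rig import *
import numpy as np, cv2
from scipy.spatial.transform import Rotation as R
def cam(n):
    c=capture(n); h=c["color"].shape[0]; c["f"]=h/2/np.tan(np.radians(c["vertical_fov"])/2)
    c["R"]=R.from_rotvec(np.ravel(c["rvec"])).as_matrix(); c["t"]=np.ravel(c["tvec"]); return c
def ray(c,u,v):
    d=c["R"].T@np.array([(u-c["cx"])/c["f"],(v-c["cy"])/c["f"],1]); return -c["R"].T@c["t"],d
def plane(c,u,v,z):
    o,d=ray(c,u,v); return o+d*(z-o[2])/d[2]
def dep(c,u,v):
    o,d=ray(c,u,v); return o+d*c["depth"][int(round(v)),int(round(u))]
def proj(c,p):
    q=c["R"]@np.array(p)+c["t"]; return q[:2]/q[2]*c["f"]+[c["cx"],c["cy"]]
def save(c,n): cv2.imwrite("pics/"+n,c["color"][:,:,::-1])
E
python3 - <<'E'
from h import *
for n in("scene","top"):
    c=cam(n); save(c,n+"0.png"); print(n,c["f"],-c["R"].T@c["t"],c["R"][2])
print(sense())
E
```

```text
pics
scene 546.9814457431819 [ 951.26023305  780.14807912 1526.73800478] [-0.27421155 -0.4651534  -0.84168898]
top 531.5101808365124 [ 298.19271648   14.61011042 1495.51871879] [ 0.14403931  0.00831835 -0.989537  ]
{'time_s': 0.1, 'joints': array([-1.44139195e+00,  3.13428845e-01,  1.49835488e+00, -2.14429367e-05,
        1.33103151e+00, -2.23389056e-01]), 'dq': array([-0.0001344 , -0.00311603, -0.00149226,  0.00095552, -0.00048285,
       -0.00046671]), 'tau': array([ 2.51475038e-03, -4.12901545e+01, -2.60141838e+01, -1.56846213e-04,
        3.03745284e-03,  1.67366170e-05]), 'eef_pos': array([ 181.36893252, -492.51831888,  303.37679802]), 'ee_rot': array([-6.11101640e-04,  9.84481767e-01,  1.75485832e-01,  1.83135338e-05]), 'force': array([-0.51832926, -0.44653492,  0.34657272]), 'wrist_torque': array([-0.03791656, -0.08669097,  0.02156738]), 'grip_force': 0.0, 'grip_width': 1.0011287754565172}
```

View pics/scene0.png

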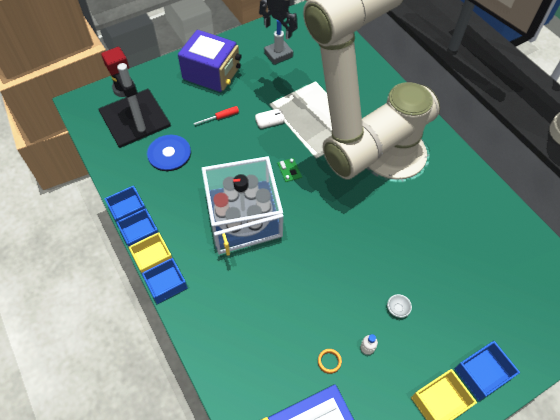

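View pics/top0.png

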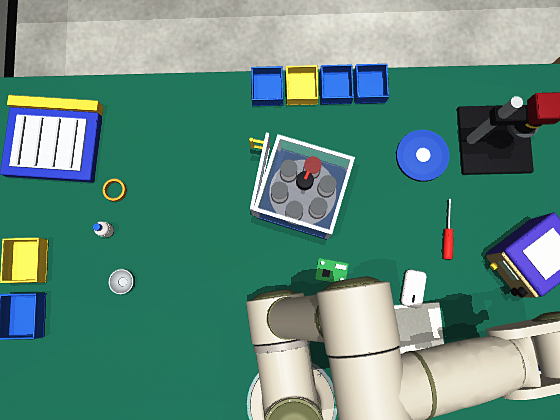

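Scene view: cabinet around (243,203), yellow handle (226,242). Top view: knob (305,181), red cap (313,165), handle (258,143), and the white roof frame with corners at about (278,136), (355,157), (327,237), (252,213). The door is slightly ajar on the left side.

Run:
```python
from h import *
for n,(x0,y0,x1,y1) in dict(top=(235,120,365,250),scene=(190,140,300,270)).items():
    c=cam(n); im=c["color"]; hsv=cv2.cvtColor(im,cv2.COLOR_RGB2HSV)
    cv2.imwrite(f"pics/{n}crop.png",cv2.resize(im[y0:y1,x0:x1,::-1],None,fx=4.5,fy=4.5,interpolation=cv2.INTER_CUBIC))
    for k,lo,hi in(("yel",(20,130,120),(35,255,255)),("blk",(0,0,0),(180,255,45)),("red",(0,150,90),(6,255,255)),("red2",(174,130,90),(180,255,255))):
        m=cv2.inRange(hsv,lo,hi); mm=np.zeros_like(m); mm[y0:y1,x0:x1]=m[y0:y1,x0:x1]
        N,l,s,ce=cv2.connectedComponentsWithStats(mm)
        for i in range(1,N):
            if s[i,4]>8:
                u,v=ce[i]; print(n,k,s[i],ce[i].round(1),"dep",dep(c,u,v).round(),"z149",plane(c,u,v,149).round()[:2],"z202",plane(c,u,v,202).round()[:2],"z112",plane(c,u,v,112).round()[:2])
```

```text
top yel [249 138  15  11  82] [255.5 142.9] dep [728.  87.  -2.] z149 [684.  80.] z202 [669.  77.] z112 [695.  81.]
top blk [296 171  18  19 105] [303.6 180.7] dep [569. -41. 205.] z149 [581. -43.] z202 [570. -41.] z112 [588. -45.]
top red [305 157   5  10  13] [306.2 161.3] dep [632. -51. 150.] z149 [632. -51.] z202 [619. -49.] z112 [641. -53.]
top red [317 159   4  11  13] [319.2 163.8] dep [624. -85. 149.] z149 [624. -85.] z202 [611. -81.] z112 [633. -88.]
top red [304 171   6   9  29] [306.2 174.7] dep [583. -48. 207.] z149 [596. -50.] z202 [585. -48.] z112 [605. -52.]
scene yel [222 234   8  21  60] [225.9 244.5] dep [702. 102. 153.] z149 [701. 100.] z202 [711. 126.] z112 [695.  82.]
scene blk [290 170   6   5  21] [292.8 171.9] dep [ 351. -101.    6.] z149 [407. -18.] z202 [428.  12.] z112 [393. -40.]
scene blk [234 183  14   9  76] [240.7 187.2] dep [586. -21. 196.] z149 [573. -49.] z202 [587. -17.] z112 [562. -72.]
scene red [234 179   7   3  17] [236.6 179.8] dep [586. -44. 205.] z149 [570. -79.] z202 [585. -46.] z112 [ 560. -102.]
```

View pics/topcrop.png

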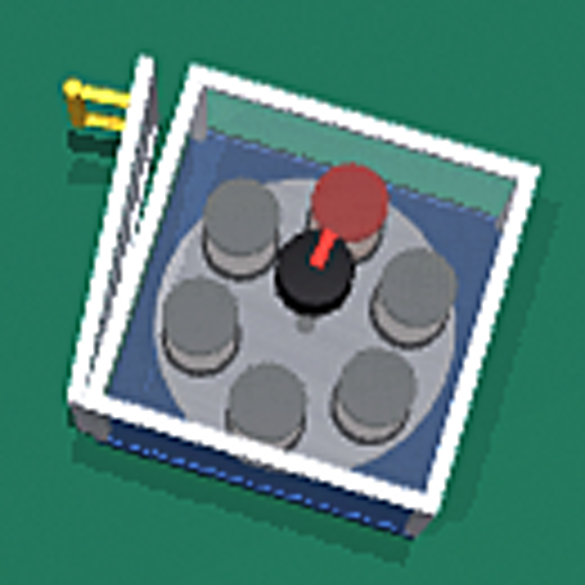

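View pics/scenecrop.png

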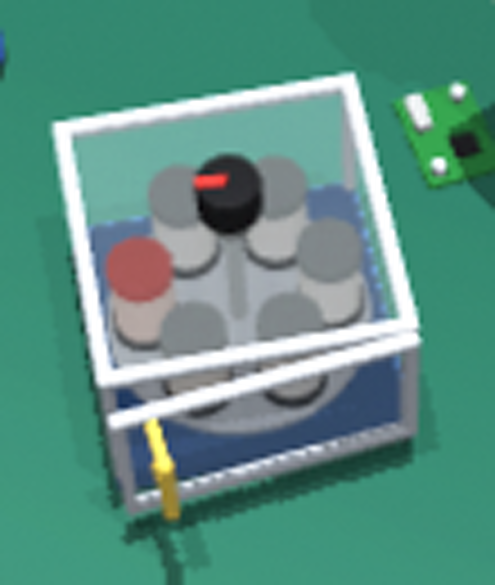

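The top crop (scale 4.5) shows the door ajar: free edge at (147,57), hinge end at (75,400), handle top at (72,88). Roof corners are at (192,65), (540,172), (435,515), and the knob is centred at (315,272). The red jar is at the back-left, away from the robot.

Run:
```python
from h import *
c=cam("top"); P=lambda x,y,z: plane(c,235+(x+.5)/4.5-.5,120+(y+.5)/4.5-.5,z)
for n,a in dict(c1=(192,65,150),c2=(540,172,150),c3=(435,515,150),knob=(315,272,202),cap=(350,203,112),handtop=(72,88,149),free=(147,57,148),hinge=(78,400,148)).items(): print(n,P(*a).round(1))
a,b,d=P(192,65,150),P(540,172,150),P(435,515,150)
print("sizes",np.linalg.norm(a-b),np.linalg.norm(b-d)); ctr=(a+d)/2; print("centre",ctr)
ang=np.arctan2(*(b-a)[1::-1]); ang2=np.arctan2(*(a-P(435,515,150)*0-b*1)[1::-1])
e=b-a; f=d-b; print("x axis yaw",np.arctan2(e[1],e[0]),"from side", np.arctan2(f[1],f[0])+np.pi/2)
```

```text
c1 [706.4  22.2 150. ]
c2 [ 637.9 -177.   150. ]
c3 [ 440.6 -109.6  150. ]
knob [571.1 -43.5 202. ]
cap [631.3 -69.4 112. ]
handtop [694.5  92.3 149. ]
free [712.4  48.4 148. ]
hinge [511.1  91.3 148. ]
sizes 210.7157216820229 208.513752349802
centre [573.46894213 -43.69748666 150.        ]
x axis yaw -1.9019250783403034 from side 4.38326666343171
```

>>> step_arm:
  plan:
    - {"offset":[68.4,-37.1,-3],"rot":[0,0,-57.7],"gripper":8.5}
    - {"offset":[68.4,-37.1,-3],"rot":[0,0,-57.7],"gripper":8.5}
    - {"offset":[68.4,-37.1,-3],"rot":[0,0,-57.7],"gripper":8.5}
    - {"offset":[68.4,-37.1,-3],"rot":[0,0,-57.7],"gripper":8.5}
    - {"offset":[68.4,-37.1,-3],"rot":[0,0,-57.7],"gripper":8.5}
    - {"offset":[68.4,-37.1,-3],"rot":[0,0,-57.7],"gripper":8.5}
    - {"offset":[68.4,-37.1,-3],"rot":[0,0,-57.7],"gripper":8.5}
    - {"offset":[68.4,-37.1,-3],"rot":[0,0,-57.7],"gripper":8.5}
    - {"offset":[68.4,-37.1,-3],"rot":[0,0,-57.7],"gripper":8.5}
    - {"offset":[68.4,-37.1,-3],"rot":[0,0,-57.7],"gripper":8.5}

```text
time_s: 1.25
eef_pos: [512.3, -115.5, 323.3]
ee_rot: [0.0, 0.778, 0.629, 0.0]
force: [-0.6, -1.1, 1.1]
grip_width: 0.994
grip_force: 0.0
```

>>> step_arm:
  plan:
    - {"offset":[22,12,0],"rot":[0,0,0],"gripper":8.5}
    - {"offset":[22,12,0],"rot":[0,0,0],"gripper":8.5}
    - {"offset":[22,12,0],"rot":[0,0,0],"gripper":8.5}
    - {"offset":[22,12,0],"rot":[0,0,0],"gripper":8.5}
    - {"offset":[22,12,2],"rot":[0,0,0],"gripper":8.5}
    - {"offset":[22,12,5],"rot":[0,0,0],"gripper":8.5}
    - {"offset":[22,12,6],"rot":[0,0,0],"gripper":8.5}
    - {"offset":[22,12,6],"rot":[0,0,0],"gripper":8.5}
    - {"offset":[22,12,6],"rot":[0,0,0],"gripper":8.5}

```text
time_s: 2.15
eef_pos: [674.6, 71.7, 265.0]
ee_rot: [0.001, 0.778, 0.628, 0.001]
force: [0.4, -0.2, 0.5]
grip_width: 0.993
grip_force: 0.0
```

```bash
cat >> h.py <<'E'
HX,HY,Q0=509.,89.,-0.33   # hinge, door direction when shut
def handle(q):
    f=Q0+q; return np.array([HX+181*np.cos(f)-43*np.sin(f),HY+181*np.sin(f)+43*np.cos(f)]),f
def rows(targets):  # (x,y,z,yaw of tool y) -> tool offsets cm, rot z deg
    s=sense(); w=s["ee_rot"]; r=R.from_quat(np.r_[w[1:],w[0]]); m=r.as_matrix()
    y0=np.arctan2(m[1,1],m[0,1]); print("now",s["eef_pos"].round(1),"yaw_y",y0.round(3),"tilt",m[:,2].round(3),"j",s["joints"].round(2),"F",s["force"].round(1))
    for x,y,z,f in targets:
        o=m.T@(np.array([x,y,z])-s["eef_pos"])/10; print(o.round(2),round(-np.degrees(f-y0),1))
E
python3 - <<'E'
from h import *
p,f=handle(.12); print(p,f)
rows([(*p,230,f),(*p,176,f)])
c=cam("top"); im=c["color"][100:270,220:390]; cv2.imwrite("pics/t2.png",cv2.resize(im[:,:,::-1],None,fx=3.5,fy=3.5))
E
```

```text
[694.98737126  93.32408746] -0.21000000000000002
now [674.6  71.7 265. ] yaw_y -0.212 tilt [ 0.002 -0.    -1.   ] j [-0.07  0.69  1.02 -0.    1.43  0.15] F [ 0.4 -0.2  0.5]
[2.55 1.53 3.5 ] -0.1
[2.54 1.52 8.9 ] -0.1
```

View pics/t2.png

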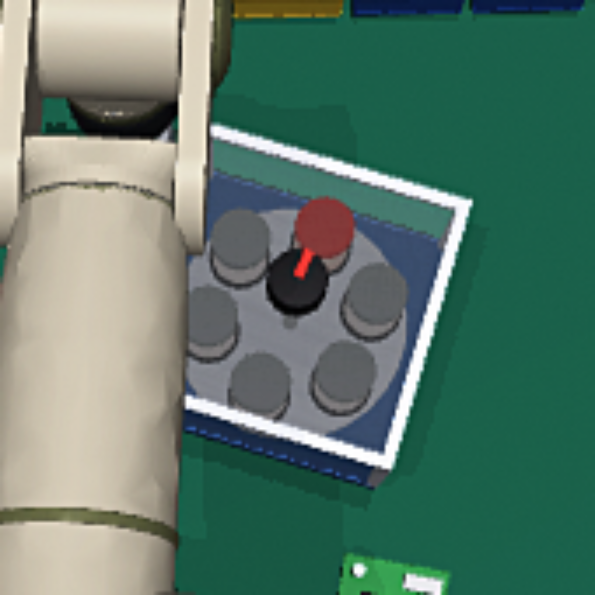

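The picture shows the arm hiding the handle, with the knob and cabinet unmoved. I'll rely on the earlier measurement and descend.

>>> step_arm:
  plan:
    - {"offset":[2.55,1.5,0],"rot":[0,0,0],"gripper":8.5}
    - {"offset":[2.55,1.5,0],"rot":[0,0,0],"gripper":8.5}
    - {"offset":[2.55,1.5,1.5],"rot":[0,0,0],"gripper":8.5}
    - {"offset":[2.55,1.5,3],"rot":[0,0,0],"gripper":8.5}
    - {"offset":[2.55,1.5,4.5],"rot":[0,0,0],"gripper":8.5}
    - {"offset":[2.55,1.5,6],"rot":[0,0,0],"gripper":8.5}
    - {"offset":[2.55,1.5,7.5],"rot":[0,0,0],"gripper":8.5}
    - {"offset":[2.55,1.5,8.8],"rot":[0,0,0],"gripper":8.5}
    - {"offset":[2.55,1.5,8.8],"rot":[0,0,0],"gripper":8.5}
    - {"offset":[2.55,1.5,8.8],"rot":[0,0,0],"gripper":8.5}

```text
time_s: 3.2
eef_pos: [694.8, 94.2, 175.7]
ee_rot: [0.0, 0.778, 0.629, 0.0]
force: [1.2, -0.0, 0.7]
grip_width: 0.995
grip_force: 0.0
```

>>> step_arm:
  plan:
    - {"offset":[0,0,0],"rot":[0,0,0],"gripper":0.5}
    - {"offset":[0,0,0],"rot":[0,0,0],"gripper":0.5}
    - {"offset":[0,0,0],"rot":[0,0,0],"gripper":0.5}
    - {"offset":[0,0,0],"rot":[0,0,0],"gripper":0.5}
    - {"offset":[0,0,0],"rot":[0,0,0],"gripper":0.5}
    - {"offset":[0,0,0],"rot":[0,0,0],"gripper":0.5}
    - {"offset":[0,0,0],"rot":[0,0,0],"gripper":0.5}
    - {"offset":[0,0,0],"rot":[0,0,0],"gripper":0.5}
    - {"offset":[0,0,0],"rot":[0,0,0],"gripper":0.5}
    - {"offset":[0,0,0],"rot":[0,0,0],"gripper":0.5}
  squeeze: 25

```text
time_s: 4.2
eef_pos: [696.3, 94.2, 175.6]
ee_rot: [0.002, 0.778, 0.629, 0.003]
force: [14.4, -0.4, -3.4]
grip_width: 0.117
grip_force: 29.8
```

Run:
```python
from h import *
import numpy as np
s=sense(); print(s["grip_width"]*85.4,s["grip_force"])
p0,f0=handle(.12)
x=s["eef_pos"]
ts=[]
for q in np.linspace(.12,1.5,19)[1:]:
    p,f=handle(q); ts.append((*(p),x[2],f))
rows(ts)
```

```text
9.98431800008333 29.813602566719055
now [696.3  94.2 175.6] yaw_y -0.211 tilt [ 0.006  0.    -1.   ] j [-0.03  0.81  1.03  0.    1.29  0.18] F [14.4 -0.4 -3.4]
[ 1.26 -0.49 -0.  ] -4.5
[ 2.6  -0.98 -0.  ] -8.9
[ 3.9  -1.57 -0.  ] -13.2
[ 5.15 -2.26 -0.01] -17.6
[ 6.34 -3.04 -0.01] -22.0
[ 7.47 -3.91 -0.01] -26.4
[ 8.53 -4.86 -0.02] -30.8
[ 9.52 -5.89 -0.02] -35.2
[10.42 -7.   -0.03] -39.6
[11.23 -8.17 -0.03] -44.0
[11.96 -9.4  -0.04] -48.4
[ 12.58 -10.68  -0.05] -52.8
[ 13.11 -12.    -0.06] -57.2
[ 13.53 -13.37  -0.06] -61.6
[ 13.85 -14.76  -0.07] -66.0
[ 14.06 -16.17  -0.08] -70.4
[ 14.16 -17.59  -0.09] -74.7
[ 14.15 -19.01  -0.1 ] -79.1
```

>>> step_arm:
  plan:
    - {"offset":[0.6,0.1,0],"rot":[0,0,-2.2],"gripper":0.5}
    - {"offset":[1.3,-0.15,0],"rot":[0,0,-4.5],"gripper":0.5}
    - {"offset":[2.0,-0.4,0],"rot":[0,0,-6.7],"gripper":0.5}
    - {"offset":[2.65,-0.65,0],"rot":[0,0,-8.9],"gripper":0.5}
    - {"offset":[3.95,-1.25,0],"rot":[0,0,-13.2],"gripper":0.5}
    - {"offset":[5.2,-1.95,0],"rot":[0,0,-17.6],"gripper":0.5}
    - {"offset":[6.4,-2.7,0],"rot":[0,0,-22],"gripper":0.5}
    - {"offset":[7.5,-3.6,0],"rot":[0,0,-26.4],"gripper":0.5}
    - {"offset":[7.5,-3.6,0],"rot":[0,0,-26.4],"gripper":0.5}
    - {"offset":[7.5,-3.6,0],"rot":[0,0,-26.4],"gripper":0.5}

```text
time_s: 5.2
eef_pos: [675.6, 175.7, 175.5]
ee_rot: [0.001, 0.614, 0.789, 0.001]
force: [5.6, 3.0, 1.0]
grip_width: 0.118
grip_force: 29.9
```

Run:
```python
from h import *
import h
h.HX+=2
s=sense(); print(s["grip_width"]*85.4,s["grip_force"]); x=s["eef_pos"]
p,f=handle(.58); print(p,f)
rows([(*handle(q)[0],x[2],handle(q)[1]) for q in np.arange(.58,1.56,.08)])
```

```text
10.045533287143078 29.877422153949738
[675.73477808 175.44335076] 0.24999999999999994
now [675.6 175.7 175.5] yaw_y 0.249 tilt [ 0.002  0.001 -1.   ] j [ 0.09  0.81  1.04  0.    1.29 -0.16] F [5.6 3.  1. ]
[-0.03  0.01  0.  ] -0.1
[ 1.4 -0.4 -0. ] -4.6
[ 2.8  -0.91 -0.  ] -9.2
[ 4.15 -1.54 -0.  ] -13.8
[ 5.44 -2.27 -0.  ] -18.4
[ 6.67 -3.1  -0.01] -23.0
[ 7.84 -4.03 -0.01] -27.6
[ 8.92 -5.05 -0.01] -32.1
[ 9.92 -6.15 -0.01] -36.7
[10.83 -7.33 -0.02] -41.3
[11.64 -8.58 -0.02] -45.9
[12.35 -9.89 -0.02] -50.5
[ 12.95 -11.25  -0.03] -55.1
```

Tracking well. I'll continue to about 1.54 rad.

>>> step_arm:
  plan:
    - {"offset":[1.4,-0.4,0],"rot":[0,0,-4.6],"gripper":0.5}
    - {"offset":[2.8,-0.9,0],"rot":[0,0,-9.2],"gripper":0.5}
    - {"offset":[4.15,-1.5,0],"rot":[0,0,-13.8],"gripper":0.5}
    - {"offset":[5.45,-2.25,0],"rot":[0,0,-18.4],"gripper":0.5}
    - {"offset":[6.7,-3.1,0],"rot":[0,0,-23],"gripper":0.5}
    - {"offset":[7.85,-4.0,0],"rot":[0,0,-27.6],"gripper":0.5}
    - {"offset":[8.95,-5.05,0],"rot":[0,0,-32.1],"gripper":0.5}
    - {"offset":[9.9,-6.15,0],"rot":[0,0,-36.7],"gripper":0.5}
    - {"offset":[10.85,-7.3,0],"rot":[0,0,-41.3],"gripper":0.5}
    - {"offset":[11.65,-8.6,0],"rot":[0,0,-45.9],"gripper":0.5}
    - {"offset":[12.35,-9.9,0],"rot":[0,0,-50.5],"gripper":0.5}
    - {"offset":[12.95,-11.25,0],"rot":[0,0,-55.1],"gripper":0.5}

```text
time_s: 6.4
eef_pos: [533.9, 274.4, 175.5]
ee_rot: [0.001, 0.178, 0.984, 0.002]
force: [3.0, 11.2, 0.4]
grip_width: 0.122
grip_force: 30.0
```

>>> step_arm:
  plan:
    - {"offset":[0,0,0],"rot":[0,0,0],"gripper":0.5}
    - {"offset":[0,0,0],"rot":[0,0,0],"gripper":0.5}
    - {"offset":[0,0,0],"rot":[0,0,0],"gripper":8.5}
    - {"offset":[0,0,0],"rot":[0,0,0],"gripper":8.5}
    - {"offset":[0,0,0],"rot":[0,0,0],"gripper":8.5}
    - {"offset":[0,0,0],"rot":[0,0,0],"gripper":8.5}
    - {"offset":[0,0,0],"rot":[0,0,0],"gripper":8.5}
    - {"offset":[0,0,0],"rot":[0,0,0],"gripper":8.5}
    - {"offset":[0,0,0],"rot":[0,0,0],"gripper":8.5}
    - {"offset":[0,0,0],"rot":[0,0,0],"gripper":8.5}

```text
time_s: 7.4
eef_pos: [534.1, 273.0, 175.2]
ee_rot: [0.0, 0.179, 0.984, 0.0]
force: [0.3, -0.1, -0.4]
grip_width: 0.993
grip_force: 0.0
```

>>> step_arm:
  plan:
    - {"offset":[0,0,-2],"rot":[0,0,0],"gripper":8.5}
    - {"offset":[0,0,-5],"rot":[0,0,0],"gripper":8.5}
    - {"offset":[0,0,-9],"rot":[0,0,0],"gripper":8.5}
    - {"offset":[0,0,-13],"rot":[0,0,0],"gripper":8.5}
    - {"offset":[0,0,-16],"rot":[0,0,0],"gripper":8.5}
    - {"offset":[0,0,-16],"rot":[0,0,0],"gripper":8.5}
    - {"offset":[0,0,-16],"rot":[0,0,0],"gripper":8.5}

```text
time_s: 8.1
eef_pos: [534.0, 272.9, 335.0]
ee_rot: [0.0, 0.179, 0.984, 0.0]
force: [0.8, 0.1, -1.4]
grip_width: 0.997
grip_force: 0.0
```

Run:
```python
from h import *
s=sense(); print(s["eef_pos"],s["joints"])
c=cam("top"); cv2.imwrite("pics/t3.png",cv2.resize(c["color"][80:260,150:390,::-1],None,fx=3.3,fy=3.3))
hsv=cv2.cvtColor(c["color"],cv2.COLOR_RGB2HSV)
m=cv2.inRange(hsv,(0,0,0),(180,255,45))|cv2.inRange(hsv,(0,215,120),(8,255,255)); m[:150]=0; m[215:]=0; m[:,:285]=0; m[:,330:]=0
N,l,st,ce=cv2.connectedComponentsWithStats(m); print(st[1:],ce[1:])
i=1+np.argmax(st[1:,4]); (u,v),r=cv2.minEnclosingCircle(np.argwhere(l==i)[:,::-1].astype(np.float32)); print("knob",u,v,r,plane(c,u,v,200))
```

```text
[534.01562112 272.94199616 334.97719652] [ 2.77341965e-01  4.63537497e-01  1.20143912e+00 -8.82248598e-06
  1.47644629e+00 -9.34204564e-01]
[[303 169   1   1   1]
 [296 171  18  19 228]
 [315 175   4   3   4]
 [287 179   8   3   8]
 [285 181   1   1   1]
 [317 189   1   1   1]
 [318 191   5   6   6]
 [287 197   1   1   1]
 [324 196   1   1   1]
 [327 196   2   1   2]
 [285 199   2   2   2]
 [302 213   1   1   1]
 [309 212   2   3   3]
 [324 214   1   1   1]] [[303.         169.        ]
 [304.04385965 180.63157895]
 [316.5        176.25      ]
 [290.5        180.5       ]
 [285.         181.        ]
 [317.         189.        ]
 [319.66666667 193.5       ]
 [287.         197.        ]
 [324.         196.        ]
 [327.5        196.        ]
 [285.5        199.5       ]
 [302.         213.        ]
 [309.33333333 213.        ]
 [324.         214.        ]]
knob 304.1461486816406 180.23846435546875 9.309383392333984 [571.06990036 -42.38343975 200.        ]
```

View pics/t3.png

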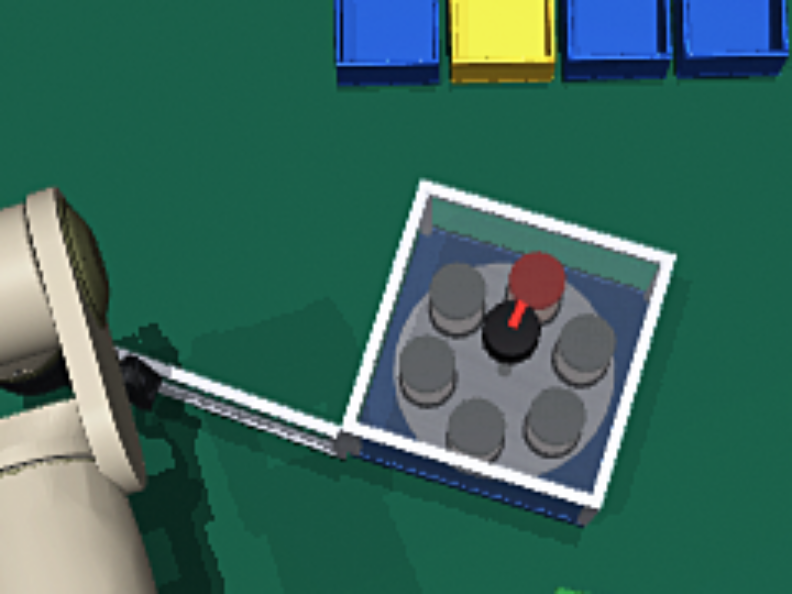

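Top view: the door now stands roughly square to the front, and the cap and knob are unmoved. Next: over to the knob, turning the tool to the start angle.

>>> step_arm:
  plan:
    - {"offset":[-14.8,-28.2,0],"rot":[0,0,104],"gripper":8.5}
    - {"offset":[-14.8,-28.2,0],"rot":[0,0,104],"gripper":8.5}
    - {"offset":[-14.8,-28.2,0],"rot":[0,0,104],"gripper":8.5}
    - {"offset":[-14.8,-28.2,0],"rot":[0,0,104],"gripper":8.5}
    - {"offset":[-14.8,-28.2,0],"rot":[0,0,104],"gripper":8.5}
    - {"offset":[-14.8,-28.2,0],"rot":[0,0,104],"gripper":8.5}
    - {"offset":[-14.8,-28.2,0],"rot":[0,0,104],"gripper":8.5}
    - {"offset":[-14.8,-28.2,0],"rot":[0,0,104],"gripper":8.5}
    - {"offset":[-14.8,-28.2,0],"rot":[0,0,104],"gripper":8.5}
    - {"offset":[-14.8,-28.2,0],"rot":[0,0,104],"gripper":8.5}
    - {"offset":[-14.8,-28.2,0],"rot":[0,0,104],"gripper":8.5}
    - {"offset":[-14.8,-28.2,0],"rot":[0,0,104],"gripper":8.5}

```text
time_s: 9.35
eef_pos: [573.3, -43.1, 333.4]
ee_rot: [-0.001, 0.883, 0.469, -0.001]
force: [1.0, 0.3, -0.2]
grip_width: 0.997
grip_force: 0.0
```

>>> step_arm:
  plan:
    - {"offset":[0,0,0],"rot":[0,0,1],"gripper":8.5}
    - {"offset":[0,0,0],"rot":[0,0,1],"gripper":8.5}
    - {"offset":[0,0,0],"rot":[0,0,1],"gripper":8.5}

```text
time_s: 9.65
eef_pos: [573.4, -43.1, 334.6]
ee_rot: [-0.0, 0.885, 0.465, -0.0]
force: [0.4, -0.8, -0.9]
grip_width: 0.991
grip_force: 0.0
```

Run:
```python
from h import *
rows([(573,-43,240,-.6)])
```

```text
now [573.4 -43.1 334.6] yaw_y -0.603 tilt [-0.001  0.    -1.   ] j [-0.28  0.41  1.29  0.    1.45  0.32] F [ 0.4 -0.8 -0.9]
[-0.02 -0.03  9.46] -0.2
```

>>> step_arm:
  plan:
    - {"offset":[0,0,2],"rot":[0,0,0],"gripper":8.5}
    - {"offset":[0,0,4],"rot":[0,0,0],"gripper":8.5}
    - {"offset":[0,0,6],"rot":[0,0,0],"gripper":8.5}
    - {"offset":[0,0,8],"rot":[0,0,0],"gripper":8.5}
    - {"offset":[0,0,9.4],"rot":[0,0,0],"gripper":8.5}
    - {"offset":[0,0,9.4],"rot":[0,0,0],"gripper":8.5}
    - {"offset":[0,0,9.4],"rot":[0,0,0],"gripper":8.5}

```text
time_s: 10.35
eef_pos: [573.6, -43.1, 241.6]
ee_rot: [0.0, 0.886, 0.464, 0.0]
force: [-0.5, 0.4, -0.1]
grip_width: 0.996
grip_force: 0.0
```

>>> step_arm:
  plan:
    - {"offset":[0,0,0],"rot":[0,0,0],"gripper":3.5}
    - {"offset":[0,0,0],"rot":[0,0,0],"gripper":3.5}
    - {"offset":[0,0,0],"rot":[0,0,0],"gripper":3.5}
    - {"offset":[0,0,0],"rot":[0,0,0],"gripper":3.5}
    - {"offset":[0,0,0],"rot":[0,0,0],"gripper":3.5}
    - {"offset":[0,0,0],"rot":[0,0,0],"gripper":3.5}
    - {"offset":[0,0,0],"rot":[0,0,0],"gripper":3.5}
    - {"offset":[0,0,0],"rot":[0,0,0],"gripper":3.5}
  squeeze: 30

```text
time_s: 11.15
eef_pos: [574.1, -43.5, 242.0]
ee_rot: [0.001, 0.886, 0.464, 0.001]
force: [4.4, -3.7, 4.2]
grip_width: 0.507
grip_force: 33.6
```

>>> step_arm:
  plan:
    - {"offset":[0,0,0],"rot":[0,0,-3],"gripper":3.5}
    - {"offset":[0,0,0],"rot":[0,0,-8],"gripper":3.5}
    - {"offset":[0,0,0],"rot":[0,0,-14],"gripper":3.5}
    - {"offset":[0,0,0],"rot":[0,0,-20],"gripper":3.5}
    - {"offset":[0,0,0],"rot":[0,0,-26],"gripper":3.5}
    - {"offset":[0,0,0],"rot":[0,0,-32],"gripper":3.5}
    - {"offset":[0,0,0],"rot":[0,0,-38],"gripper":3.5}
    - {"offset":[0,0,0],"rot":[0,0,-44],"gripper":3.5}
    - {"offset":[0,0,0],"rot":[0,0,-50],"gripper":3.5}
    - {"offset":[0,0,0],"rot":[0,0,-55],"gripper":3.5}
    - {"offset":[0,0,0],"rot":[0,0,-59],"gripper":3.5}
    - {"offset":[0,0,0],"rot":[0,0,-60],"gripper":3.5}

```text
time_s: 12.35
eef_pos: [574.2, -43.5, 242.0]
ee_rot: [0.002, 0.534, 0.845, 0.0]
force: [4.9, -2.9, 4.8]
grip_width: 0.503
grip_force: 33.6
```

>>> step_arm:
  plan:
    - {"offset":[0,0,0],"rot":[0,0,-3],"gripper":3.5}
    - {"offset":[0,0,0],"rot":[0,0,-8],"gripper":3.5}
    - {"offset":[0,0,0],"rot":[0,0,-14],"gripper":3.5}
    - {"offset":[0,0,0],"rot":[0,0,-20],"gripper":3.5}
    - {"offset":[0,0,0],"rot":[0,0,-26],"gripper":3.5}
    - {"offset":[0,0,0],"rot":[0,0,-31],"gripper":3.5}
    - {"offset":[0,0,0],"rot":[0,0,-34],"gripper":3.5}
    - {"offset":[0,0,0],"rot":[0,0,-34.4],"gripper":3.5}
    - {"offset":[0,0,0],"rot":[0,0,-34.4],"gripper":3.5}
    - {"offset":[0,0,0],"rot":[0,0,-34.4],"gripper":3.5}
    - {"offset":[0,0,0],"rot":[0,0,-34.4],"gripper":3.5}

```text
time_s: 13.45
eef_pos: [574.3, -43.4, 242.0]
ee_rot: [0.002, 0.262, 0.965, 0.0]
force: [6.4, -3.5, 3.7]
grip_width: 0.508
grip_force: 33.6
```

Run:
```python
from h import *
rows([])
for n,(x0,y0,x1,y1) in dict(top=(170,110,370,250),scene=(150,130,320,270)).items():
    c=cam(n); cv2.imwrite(f"pics/{n}4.png",cv2.resize(c["color"][y0:y1,x0:x1,::-1],None,fx=4,fy=4))
    hsv=cv2.cvtColor(c["color"],cv2.COLOR_RGB2HSV); m=cv2.inRange(hsv,(0,90,80),(8,255,255))|cv2.inRange(hsv,(172,90,80),(180,255,255))
    mm=np.zeros_like(m); mm[y0:y1,x0:x1]=m[y0:y1,x0:x1]
    N,l,s,ce=cv2.connectedComponentsWithStats(mm)
    for i in range(1,N):
        if s[i,4]>8:
            p=plane(c,*ce[i],112); d=p[:2]-[573,-43.3]; print(n,s[i],ce[i].round(1),p.round(1),np.linalg.norm(d),np.arctan2(d[1],d[0]))
```

```text
now [574.3 -43.4 242. ] yaw_y 1.041 tilt [ 0.003 -0.001 -1.   ] j [-0.28  0.47  1.43  0.    1.23 -1.32] F [ 6.4 -3.5  3.7]
top [283 172   6   7  25] [285.4 175.8] [602.7   3.2 112. ] 55.161381739895745 1.0030109457406893
scene [238 209  15   8  87] [244.7 212.6] [595.6  14.8 112. ] 62.38201130966031 1.1995155742374561
scene [242 220   9   4  18] [246.2 221.6] [606.9  44.4 112. ] 94.02297181797948 1.2022115650958347
```

View pics/scene4.png

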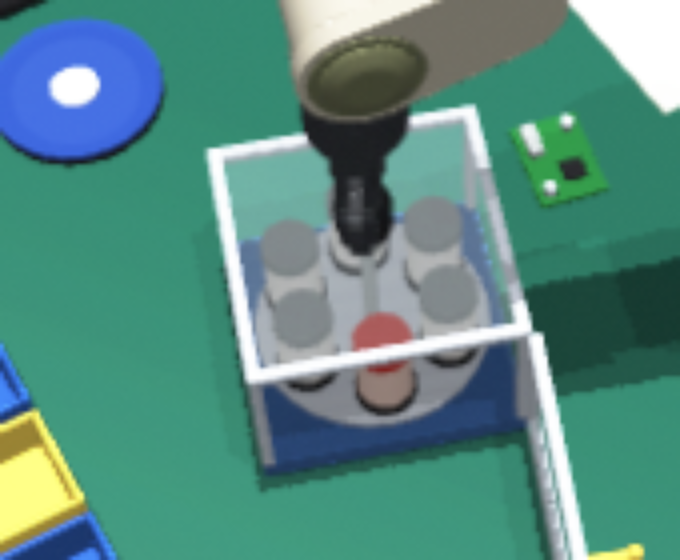

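View pics/top4.png

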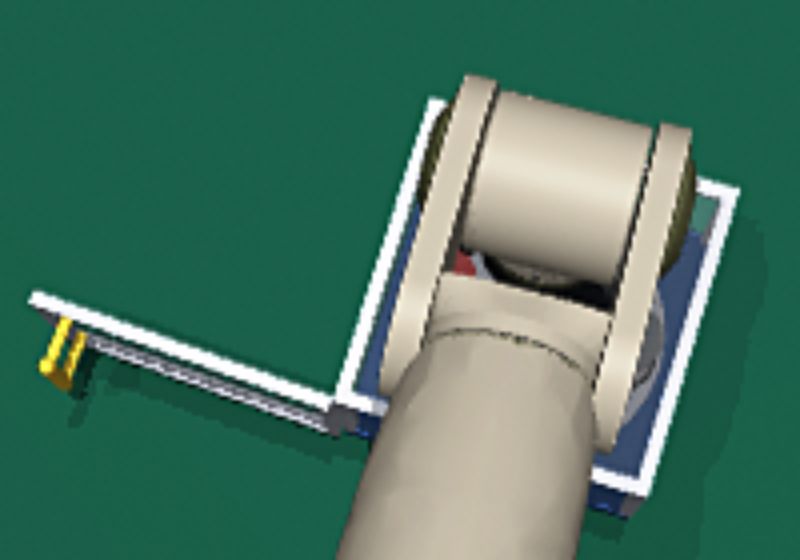

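The scene view shows the red cap centred in the doorway at about crop (382,343), at 1.20 rad against the 1.24 target (about 2.6 mm off). The top view shows the door square and the knob still gripped. I'll hand in the job.

```bash
python3 -c "
from rig import *
print(finish_job())"
```

```text
the job is handed in; nothing more can be done
None
```

I handed the job in at about 13.5 s: the door stands open at about 1.55 rad, the red-capped jar is about 3 mm off the doorway's middle line (limit 11 mm), and the gripper still holds the knob with about 34 N; no verdict was returned.

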